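# Show a loose wire spool on its tray to the code reader

### The job

Pick up the carrying tray by its handle and hold it up, level, in front of the code reader, so that the wire spool rolling loose on it stands still in the middle of the tray with its labelled flange squarely facing the middle of the reader's window, about 90 mm from the glass, and keep it so for the five seconds that a reading takes. The spool must not run against either end wall of the tray or come off it, the gripper must not touch the spool, and nothing may strike the reader or disturb the other things on the bench. Finish while still holding the tray there, with the spool at rest.

Things in the scene. Friction and masses are not known exactly. Their poses are not given: they have to be found in the camera images.
- tray: shallow aluminium tray, dark rubber floor, black stub handle towards the robot, 0.17 kg in all, at first flat on the bench. Origin under its middle, on the underside; x away from the handle, y along its length, z up. Floor inside 280 (y) x 60 (x) mm, its top 4 mm above the origin; end walls at y = +-140 mm stand 26 mm above the floor, lips along the long sides (x = +-30 mm) 8 mm.
- tray_grip (a point): middle of the tray's handle, at x = -105, y = 0, z = 34 mm of the tray; same axes. The handle is a flat-sided bar 26 (y) x 28 (z) x 80 (x) mm: take it from above, fingers closing along y. It sits on a thin springy steel tongue, so the held tray twists about x against the hand, 4 N m per rad, and dips towards an off-centre spool (0.02 rad at 40 mm).
- spool: spool of red wire with grey flanges, 100 mm in diameter, 50 mm wide, about 0.22 kg, standing on its flanges on the tray, free to roll along its y; at first at rest 30 to 45 mm to the +y side of the middle. Origin in its middle on its axis, 54 mm above the tray's origin; x along its axis to the labelled flange (away from the robot); y and z turn as it rolls. It meets an end wall at y = +-96 mm.
- tray_middle (a point): where the spool's middle belongs on the tray, 54 mm above the tray's origin; axes of the tray. The spool rolls without slipping: on a tilt it accelerates downhill at 0.72 x 9.81 m/s2 x (tilt in rad less 0.01 for rolling drag); below 0.01 rad it stays put. A tray accelerating along y leaves it behind at 0.72 of that. With the dip, beyond about 20 mm from the middle it runs away unless steered.
- reader: fixed code reader on a bench stand that does not move: steel foot 120 x 100 x 10 mm, post 16 mm thick and 235 mm high, grey head 56 x 66 x 58 mm with a dark window towards the robot. Origin on the bench straight under the window (the foot spans x = -14 to 106 mm); x points away from the robot, out of the reader's back, z up. Its place and yaw differ each time.
- reader_window (a point): middle of the reader's window, 185 mm above the bench, on the front of its head; its x points into the reader, along its line of sight turned round.
- read_spot (a point): where the middle of the spool (spool) belongs for reading: straight in front of the window, 115 mm from it (so that the labelled flange is 90 mm from the glass), 185 mm above the bench; same axes as the reader. The tray's x must then point along this x.
- solder_reel: loose small reel of solder wire standing on its flange, 54 mm in diameter, 44 mm high; origin under its middle; leave it alone
- pliers: loose pliers with orange handles, 175 mm long, 15 mm high, lying flat; origin under the middle; leave them alone
- case: loose blue plastic case 108 x 118 x 88 mm; origin under its middle; leave it alone
- screwdriver: loose black screwdriver, about 200 mm long, lying on the bench; origin under its middle; leave it alone
- tape_roll: loose roll of amber tape lying flat, 68 mm in diameter, 19 mm high; origin under its middle; leave it alone
Things that resemble listed ones, but are neither listed nor needed, are in the scene too. Leave any purple look-alike of the reader alone.

How it is judged:
By the outcome, as a careful person would: the job done as asked, in the order asked, and still so for the second after the job is handed in, while the arm keeps its last pose, push and grip.
It also fails if it takes over 58 s, if anything falls off the work surface, if the arm or the gripper's body presses on something with over 40 N, if the wrist force passes 120 N, or if a joint passes its speed limit or range.

### The arm

A 6-joint arm with a two-finger parallel gripper is mounted at the origin on the work surface. World frame = base frame: x ahead of the robot, y to its left, z up, the work surface at z = 0. Lengths are in m, angles in rad, forces in N, time in s.
With the tool pointing down it reaches from about 0.35 to 0.85 m from the base axis. Payload 8.1 kg.
Tool frame: the origin (TCP) lies on the centre line of the jaws, within the pads' length; the fingertips stand robot.tips_ahead ahead of it and the grasp point (between the pads) lies 6 mm ahead of it (robot.tips_ahead is the distance from the TCP to the fingertips, in m); z points along the fingers, y is the line along which they close (so a half turn about z gives the same grasp; the last joint's range is limited). The gripper opens to 93 mm and grips with 3 to 60 N. Pads are 15 mm wide; open, the fingers measure 128 mm over their backs; the gripper's body (75 mm by 188 mm) begins 65 mm behind the grasp point.
Start: joints at [1.091, 0.13, 1.488, -0, 1.523, -0.085], TCP at [0.231, 0.554, 0.244] pointing down, gripper open.
Joint ranges: [-2.96, 2.96], [-0.89, 2.26], [0.02, 2.5], [-1.34, 4.48], [0, 2.73], [-2.66, 2.66]. Speed limits (rad/s): [2.39, 2.39, 2.79, 3.14, 3.14, 3.14].

### API

Orientations are given as a rotation vector (axis times angle).
In Python, from plant import robot gives the robot as it stands.
- The arm moves only by the tool apply_moves, never from a script. Its arguments are lists of equal length, an entry for each row: "delta_pos": the shift along the tool's x, y, z in cm, a list of three; "twist": the turn about the tool's z in rad. A call has 1 to 8 rows; each row shifts and turns the commanded pose from where the row before left it, along the tool's axes as they then stand; what a row does not reach is not made up. A row lasts 1/8 s, in which the tool goes at most 62.5 mm and 10.7 degrees, less where a joint would pass 70% of its speed; a pose out of reach is approached as far as the arm can. A call with a gripper value outside its range is refused whole. "gripper" is the finger opening in cm, from 0 to 9.3, set as the call begins (left out, the last holds). The fingers move at their own pace and stop on an object; "squeeze" is the grip in N (left out, the last holds). Time passes only in rows, so rows that do not move let the fingers close. It gives the time, the measured TCP pose, the force, the opening and the grip force at its end, in the units of the state.
- robot.read_state(): the state, without advancing time (a new reading comes with each control period).
- robot.read_camera(name): name is "scene" or "side" or "wrist"; returns a dict with "frame" (480x640x3 uint8, red, green, blue), "vertical_fov" (degrees; the focal length in pixels is half the picture's height over the tangent of half this angle, whatever the lens; pixels are square), "cx", "cy" (the principal point, pixels), "R" (3x3) and "t" (3): a world point X has camera coordinates R X + t. Camera axes: x right, y down, z forward; pixel columns grow to the right and rows downward; lengths in m; the calibration is good to about 2 mm. A picture is of the moment at which its call begins. There is no depth.
- robot.close_job(): hands the job in; it is judged then, once.
The state is a dict: "t": time; "q": joint angles; "dq": joint speeds; "joint_torque": joint torques, N m; "tool_pos": TCP position; "orientation": TCP orientation; "force": force on the tool from outside, world axes, zero at the start; "wrist_torque": the same for the moment, N m; "opening": finger opening in m; "gripper_force": force on a finger pad.
Only numpy, scipy, OpenCV 4.12 (cv2) and the standard library are available. Lean on these libraries where they do the work, as an engineer would, in place of code of your own. Each camera call takes 0.05 s, during which the arm holds its last target. There are 200 camera calls.

## Working session

There is one attempt and no reset: what is moved stays moved. The work goes in short steps, Python scripts to look and compute and a tool call to move; the robot and the scene stay as the last step left them, time stands still between calls to the robot, and variables do not carry over. Pictures are saved under pics/ and viewed, at most 10 in all, crops included, and the job is handed in when it is done.

Besides the shell and the picture viewer there is one more tool, called as name(argument=value, ...), one argument or row to a line, values as JSON. apply_moves: Moves the arm, as the interface text tells. Its arguments: {"type":"object","properties":{"delta_pos":{"type":"array"},"twist":{"type":"array"},"gripper":{"type":"number"},"squeeze":{"type":"number"}},"required":["delta_pos","twist"]}

```bash
mkdir -p pics; ls; python3 - <<'E'
from plant import robot
import cv2, numpy as np
s=robot.read_state(); print({k:np.round(v,3).tolist() for k,v in s.items()}, robot.tips_ahead)
a=[]
for n in ("scene","side"):
    c=robot.read_camera(n); cv2.imwrite(f"pics/{n}0.png",c["frame"][:,:,::-1]); print(n,c["vertical_fov"],c["cx"],c["cy"],np.round(c["R"],3).tolist(),np.round(c["t"],3))
    np.savez(f"{n}0.npz",**{k:c[k] for k in c})
E
```

```text
pics
{'t': 0.0, 'q': [1.091, 0.131, 1.489, 0.0, 1.523, -0.085], 'dq': [0.0, -0.001, 0.001, -0.0, -0.001, -0.001], 'joint_torque': [-0.0, -55.983, -49.179, 0.077, 0.035, -0.0], 'tool_pos': [0.231, 0.553, 0.243], 'orientation': [-0.616, -3.08, 0.003], 'force': [0.317, 0.106, 0.325], 'wrist_torque': [0.002, 0.007, 0.001], 'gripper_force': 0.0, 'opening': 0.093} 0.025
scene 43.06280648537023 315.60854215667166 242.0632523183101 [[0.868, 0.497, 0.003], [0.384, -0.667, -0.639], [-0.316, 0.555, -0.77]] [-0.433 -0.114  1.799]
side 44.27181919461594 321.98390638088074 233.98410750461164 [[0.989, -0.146, 0.001], [-0.079, -0.54, -0.838], [0.123, 0.829, -0.546]] [-0.504  0.139  1.524]
```

View pics/scene0.png

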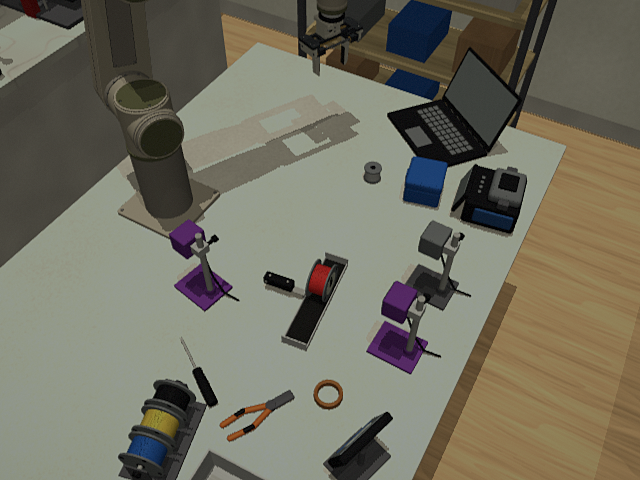

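View pics/side0.png

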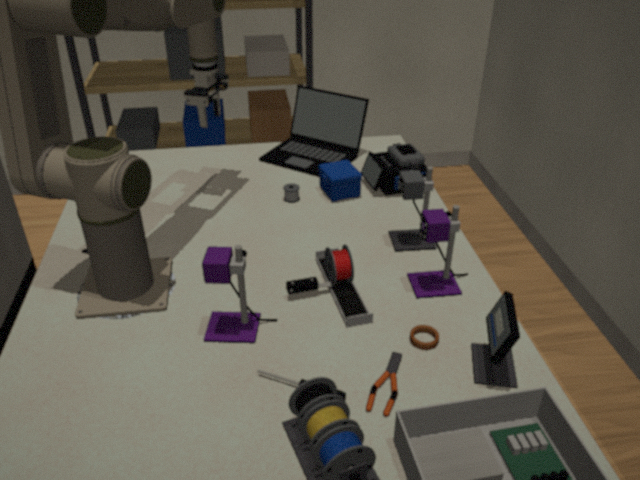

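The scene view shows the tray at about (315,300) with its handle at (279,281). The red spool is at (322,281) and the grey reader at (437,240), with a purple look-alike in front of it at (400,300). I'll enlarge both views for precise corners.

```bash
python3 - <<'E'
import cv2, numpy as np
a=cv2.imread("pics/scene0.png")[210:360,255:475]; b=cv2.imread("pics/side0.png")[160:330,280:480]
cv2.imwrite("pics/c1.png",cv2.convertScaleAbs(cv2.resize(a,None,fx=3.6,fy=3.6,interpolation=cv2.INTER_CUBIC),alpha=1.4,beta=15))
cv2.imwrite("pics/c2.png",cv2.convertScaleAbs(cv2.resize(b,None,fx=3.5,fy=3.5,interpolation=cv2.INTER_CUBIC),alpha=1.4,beta=15))
E
```

```text
(no output)
```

View pics/c1.png

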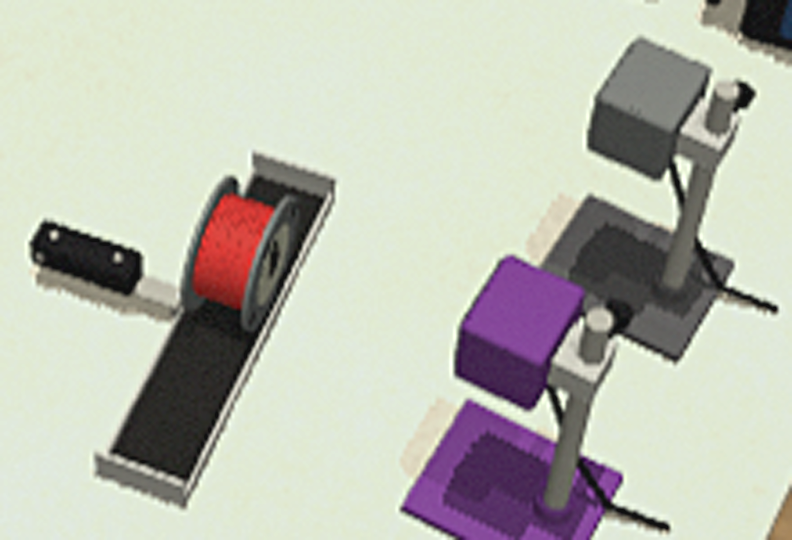

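View pics/c2.png

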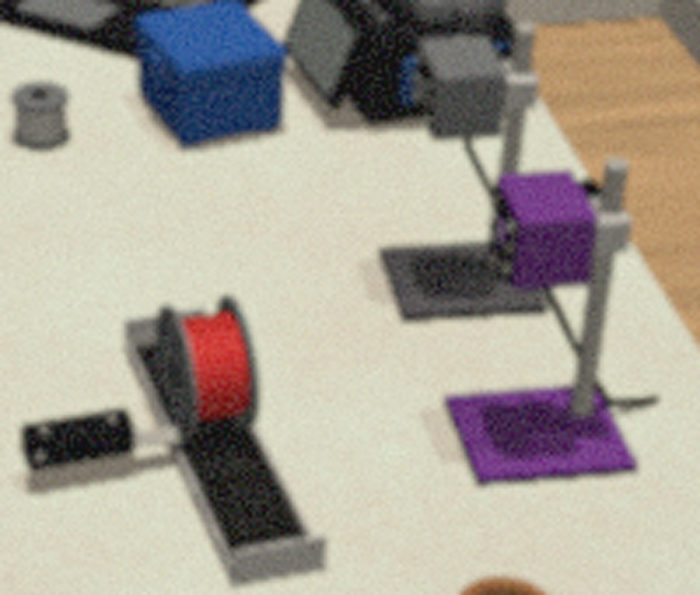

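The tray's wall corners, the spool's labelled flange (centre about (270,262) in the crop) and the reader's foot corners can all be seen in both views. I'll fit the poses from these points.

```bash
cat > h.py <<'E'
import numpy as np, cv2
from scipy.optimize import least_squares
from scipy.spatial.transform import Rotation as Rn
def proj(c,X):
    f=240/np.tan(np.radians(float(c["vertical_fov"]))/2); p=np.asarray(X)@c["R"].T+c["t"]
    return np.c_[f*p[:,0]/p[:,2]+c["cx"], f*p[:,1]/p[:,2]+c["cy"]]
def ray(c,uv,z):
    f=240/np.tan(np.radians(float(c["vertical_fov"]))/2)
    d=c["R"].T@np.array([(uv[0]-c["cx"])/f,(uv[1]-c["cy"])/f,1]); o=-c["R"].T@c["t"]
    return o+d*(z-o[2])/d[2]
def tr(p,L):
    c,s=np.cos(p[2]),np.sin(p[2]); L=np.asarray(L,float)
    return np.c_[p[0]+c*L[:,0]-s*L[:,1], p[1]+s*L[:,0]+c*L[:,1], L[:,2]]
def fit(obs,p0):
    fun=lambda p: np.concatenate([(proj(c,tr(p,np.array(L)/1000.))-np.array(u)).ravel() for c,L,u in obs])
    r=least_squares(fun,p0,loss="soft_l1"); return r.x, r.fun.reshape(-1,2)
E
cat > m.py <<'E'
from h import *
S=dict(np.load("scene0.npz")); D=dict(np.load("side0.npz"))
s=lambda l: np.array(l)/3.6+[255,210]-.4
d=lambda l: np.array(l)/3.5+[280,160]-.4
T=[(S,[(-31,-142,30),(31,-142,30),(-31,142,30),(31,142,30)],s([(97,456),(187,488),(255,153),(334,181)])),
   (D,[(31,-142,30),(-31,-142,30),(-31,142,30)],d([(324,540),(231,553),(126,322)]))]
R=[(S,[(-14,50,10),(106,50,10),(106,-50,10),(0,33,214),(56,33,214),(0,-33,214)],s([(595,195),(733,265),(677,360),(640,38),(710,70),(597,97)])),
   (D,[(-14,50,10),(-14,-50,10),(106,-50,10),(0,-33,156)],d([(382,248),(405,317),(545,310),(433,137)]))]
for n,o,p0 in(("tray",T,(.5,.0,0)),("reader",R,(.8,.2,0))):
    p,r=fit(o,p0); print(n,np.round(p,4)); print(np.round(r,1).tolist())
    if n=="tray":
        t=p; print("grip",tr(p,[(-.105,0,.034)]))
    else: print("spot",tr(p,[(-.115,0,.185)]))
for c,u in((S,s([(270,263)])[0]),):
    X=ray(c,u,.054); q=X[:2]-t[:2]; print("flange local",q@[np.cos(t[2]),np.sin(t[2])],q@[-np.sin(t[2]),np.cos(t[2])])
print("handle dots",[ray(S,u,.048).round(4) for u in s([(53,234),(117,257)])], tr(t,[(-.125,0,.048),(-.085,0,.048)]))
for n,u,z in(("solder",(372,165),0),("case",(425,195),.04),("purple foot xmin,ymax",s([(465,400)])[0],.01)): print(n,ray(S,u,z).round(3))
# purple reader head
print("purple head",[ray(S,u,.214).round(3) for u in s([(513,257),(583,290),(462,328)])])
E
python3 m.py
```

```text
tray [ 0.5495 -0.0876  0.1219]
[[-0.2, -0.3], [-1.8, -0.5], [0.1, -0.1], [-0.4, -0.9], [0.4, -0.3], [2.0, 0.6], [0.7, -0.2]]
grip [[ 0.44524895 -0.10038709  0.034     ]]
reader [ 0.7426  0.104  -0.0665]
[[-1.1, -0.3], [1.2, 0.3], [-0.0, 0.5], [-0.4, -0.9], [1.2, -0.1], [-1.1, -0.1], [0.2, -0.1], [-0.1, -0.6], [2.0, -0.5], [-0.4, 2.4]]
spot [[0.6278939  0.11162609 0.185     ]]
flange local 0.023396926496243083 0.035208322524231575
handle dots [array([ 0.4189, -0.1014,  0.048 ]), array([ 0.4694, -0.0958,  0.048 ])] [[ 0.4253973  -0.10281854  0.048     ]
 [ 0.4651006  -0.09795563  0.048     ]]
solder [0.446 0.449 0.   ]
case [0.652 0.372 0.04 ]
purple foot xmin,ymax [ 0.729 -0.057  0.01 ]
purple head [array([ 0.75 , -0.074,  0.214]), array([ 0.798, -0.075,  0.214]), array([ 0.746, -0.137,  0.214])]
```

```bash
cat > mv.py <<'E'
from h import *
from plant import robot
def plan(g,yaw,z):  # target TCP xy, tray yaw, TCP z
    s=robot.read_state(); R=Rn.from_rotvec(s["orientation"]).as_matrix()
    d=R.T@(np.array([*g,z])-s["tool_pos"])*100
    ty=np.array([-np.sin(yaw),np.cos(yaw),0]); l=R.T@ty
    a=np.arctan2(l[1],l[0])-np.pi/2; a=(a+np.pi/2)%np.pi-np.pi/2
    print("t",round(s["t"],3),"pos",np.round(s["tool_pos"],4),"tool x",R[:,0].round(4),"y",R[:,1].round(4),"z",R[:,2].round(4)); print("delta cm (tool axes now)",d.round(2),"twist",round(a,4),"q",np.round(s["q"],3))
E
python3 - <<'E'
from mv import *
S=dict(np.load("scene0.npz"))
plan((.4452,-.1004),.1219,.244)
print("purple2 foot",[ray(S,u,.01).round(3) for u in((202,265),(176,288),(232,288),(204,309))],"head",[ray(S,u,.214).round(3) for u in((188,221),(170,237))], "screwdriver/spools", ray(S,(182,340),0), ray(S,(170,385),.1))
E
```

```text
t 0.1 pos [0.2305 0.5534 0.2427] tool x [-9.231e-01  3.846e-01  1.000e-04] y [ 0.3846  0.9231 -0.0017] z [-8.0e-04 -1.5e-03 -1.0e+00]
delta cm (tool axes now) [-4.496e+01 -5.210e+01 -5.000e-02] twist -0.5167 q [ 1.091  0.131  1.489 -0.     1.523 -0.085]
purple2 foot [array([ 0.227, -0.142,  0.01 ]), array([ 0.214, -0.237,  0.01 ]), array([ 0.341, -0.164,  0.01 ]), array([ 0.316, -0.254,  0.01 ])] head [array([ 0.236, -0.163,  0.214]), array([ 0.231, -0.225,  0.214])] screwdriver/spools [ 0.31884478 -0.34997499  0.        ] [ 0.41635634 -0.49085205  0.1       ]
```

apply_moves(
  delta_pos=[
    [-3.2, -3.7, 0],
    [-3.2, -3.7, 0],
    [-3.2, -3.7, 0],
    [-3.2, -3.7, 0],
    [-3.2, -3.7, 0],
    [-3.2, -3.7, 0],
    [-3.2, -3.7, 0],
    [-3.2, -3.7, 0],
  ],
  twist=[0, 0, 0, 0, 0, 0, 0, 0],
  gripper=7.0,
)

```text
t: 1.1
tool_pos: [0.3532, 0.1806, 0.2434]
orientation: [-0.616, -3.081, 0.0]
force: [0.6, 0.6, -0.1]
opening: 0.0701
gripper_force: 0.0
```

apply_moves(
  delta_pos=[
    [-3.2, -3.7, 0],
    [-3.2, -3.7, 0],
    [-3.2, -3.7, 0],
    [-3.2, -3.7, 0],
    [-3.2, -3.7, 0],
    [-3.2, -3.7, 0],
    [0, 0, 0],
  ],
  twist=[0, 0, 0, 0, -0.17, -0.17, -0.17],
)

```text
t: 1.98
tool_pos: [0.453, -0.096, 0.2428]
orientation: [0.184, -3.135, 0.0]
force: [-0.4, 0.1, -0.1]
opening: 0.0698
gripper_force: 0.0
```

```bash
python3 - <<'E'
from mv import *
plan((.4452,-.1004),.1219,.12)
c=robot.read_camera("wrist"); cv2.imwrite("pics/w1.png",c["frame"][:,:,::-1]); np.savez("w1.npz",**c)
print(proj(c,[(.4452,-.1004,.048)]), proj(c,[(.41,-.1047,.048)]))
E
```

```text
t 1.975 pos [ 0.453  -0.096   0.2428] tool x [-0.9931 -0.1169  0.0015] y [-0.1169  0.9931  0.    ] z [-1.5e-03 -1.0e-04 -1.0e+00]
delta cm (tool axes now) [ 0.8  -0.34 12.28] twist -0.0048 q [-3.190e-01 -2.470e-01  1.852e+00 -1.000e-03  1.537e+00 -2.007e+00]
[[317.8187818  214.57978363]] [[317.52731783 179.48586982]]
```

View pics/w1.png

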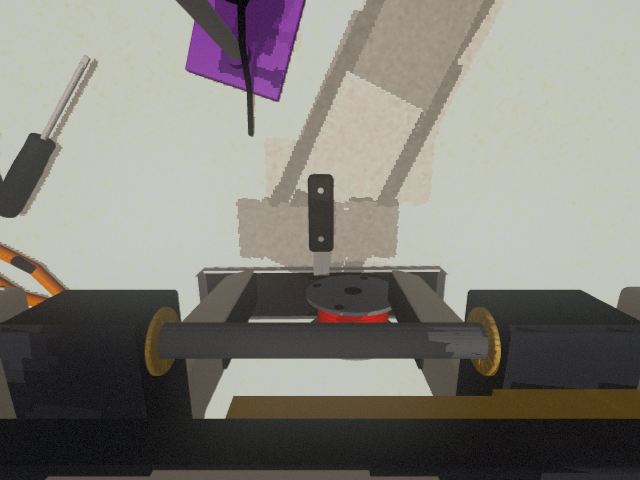

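The wrist view shows the handle's top face centred at about (320.5,213), upright in the image, with screws at (320,190) and (321,239). The spool is at (350,290). I'll refine the handle position from a dark mask.

```bash
python3 - <<'E'
from mv import *
c=dict(np.load("w1.npz")); g=c["frame"].max(2)
m=np.zeros_like(g); m[168:256,300:342]=(g[168:256,300:342]<75)*255
k=max(cv2.findContours(m,0,2)[0],key=cv2.contourArea); print(cv2.boundingRect(k))
x,y,w,h=cv2.boundingRect(k); 
for u in((x+w/2-.5,y+h/2-.5),(x+w/2-.5,y),(x+w/2-.5,y+h-1),(x,y+20),(x+w-1,y+20)): print(u,ray(c,u,.048).round(4))
a=np.array([[*( [r]),np.mean(np.where(m[r])[0])] for r in range(y+5,y+h-5)])
p=np.polyfit(a[:,0],a[:,1],1);l=[ray(c,(np.polyval(p,r),r),.048) for r in(y,y+h-1)];v=l[1]-l[0];print("yaw",np.arctan2(v[1],v[0]))
E
```

```text
(308, 174, 25, 78)
(320.0, 212.5) [ 0.4428 -0.0984  0.048 ]
(320.0, 174) [ 0.4044 -0.1029  0.048 ]
(320.0, 251) [ 0.4835 -0.0937  0.048 ]
(308, 194) [ 0.4255 -0.1126  0.048 ]
(332, 194) [ 0.4227 -0.0886  0.048 ]
yaw 0.12427143142334382
```

apply_moves(
  delta_pos=[
    [0.44, -0.1, 4],
    [0.44, -0.1, 5],
    [0, 0, 4],
    [0, 0, 3],
    [0, 0, 2],
    [0, 0, 1.5],
    [0, 0, 0.8],
    [0, 0, 0],
  ],
  twist=[-0.006, 0, 0, 0, 0, 0, 0, 0],
)

```text
t: 3.02
tool_pos: [0.444, -0.0962, 0.0405]
orientation: [0.19, -3.135, -0.0]
force: [-0.5, 0.4, 0.3]
opening: 0.07
gripper_force: 0.0
```

```bash
python3 - <<'E'
from mv import *
plan((.4445,-.099),.1235,.04)
c=robot.read_camera("wrist"); cv2.imwrite("pics/w2.png",c["frame"][:,:,::-1]); np.savez("w2.npz",**c)
g=c["frame"].max(2); f=proj(c,[(.4445,-.099,.048),(.41,-.1032,.048),(.48,-.0946,.048)]); print(f)
for r in f[:,1].astype(int): print(r,[int(x) for x in np.where(np.diff((g[r]<75).astype(int)))[0]], [ray(c,(u,r),.048).round(4).tolist() for u in np.where(np.diff((g[r]<75).astype(int)))[0] if 200<u<440])
E
```

```text
t 3.025 pos [ 0.444  -0.0962  0.0405] tool x [-9.927e-01 -1.206e-01  5.000e-04] y [-1.206e-01  9.927e-01  2.000e-04] z [-5.e-04  2.e-04 -1.e+00]
delta cm (tool axes now) [-0.01 -0.28  0.05] twist -0.0026 q [-0.326 -0.058  2.074 -0.     1.127 -2.018]
[[313.73489324 312.93805684]
 [313.13550764 236.41704784]
 [314.44888154 382.88219806]]
312 [20, 155, 175, 179, 230, 251, 287, 344, 393, 414, 465, 469, 488, 623] [[0.4485, -0.1357, 0.048], [0.4474, -0.1265, 0.048], [0.4455, -0.1107, 0.048], [0.4425, -0.0858, 0.048], [0.4399, -0.0644, 0.048], [0.4388, -0.0552, 0.048]]
236 [285, 345] [[0.4112, -0.1148, 0.048], [0.4082, -0.0901, 0.048]]
382 [6, 188, 291, 342, 456, 638] [[0.4808, -0.1055, 0.048], [0.478, -0.0819, 0.048]]
```

apply_moves(
  delta_pos=[
    [0, -0.22, 0.05],
    [0, 0, 0],
    [0, 0, 0],
    [0, 0, 0],
  ],
  twist=[-0.003, 0, 0, 0],
  gripper=3.2,
  squeeze=5,
)

```text
t: 3.58
tool_pos: [0.4446, -0.0986, 0.0403]
orientation: [-0.195, 3.135, -0.0]
force: [-0.3, 0.1, 0.4]
opening: 0.0347
gripper_force: 0.0
```

```bash
python3 - <<'E'
from mv import *
plan((.4445,-.099),.1235,.04)
c=robot.read_camera("wrist"); g=c["frame"].max(2); cv2.imwrite("pics/w3.png",c["frame"][:,:,::-1])
for r in (240,275,312,340,380): print(r,[int(x) for x in np.where(np.diff((g[r]<75).astype(int)))[0]])
E
```

```text
t 3.575 pos [ 0.4446 -0.0986  0.0403] tool x [-9.923e-01 -1.238e-01 -2.000e-04] y [-1.238e-01  9.923e-01 -1.000e-04] z [ 2.e-04 -0.e+00 -1.e+00]
delta cm (tool axes now) [ 0.01 -0.04  0.03] twist 0.0006 q [-0.331 -0.056  2.072  0.     1.125 -2.026]
240 [291, 351]
275 [285, 288, 292, 350, 355, 359]
312 [104, 106, 107, 235, 274, 286, 292, 349, 357, 370, 396, 397, 409, 539]
340 [0, 1, 3, 4, 9, 11, 84, 229, 238, 406, 414, 558, 628, 629, 630, 632, 634, 638]
380 [93, 252, 294, 348, 392, 550]
```

apply_moves(
  delta_pos=[
    [0, 0, 0],
    [0, 0, 0],
    [0, 0, 0],
  ],
  twist=[0, 0, 0],
  gripper=2.5,
  squeeze=5,
)

```text
t: 4.0
tool_pos: [0.4445, -0.0986, 0.0402]
orientation: [0.195, -3.136, 0.0]
force: [-0.2, -0.8, 0.6]
opening: 0.0256
gripper_force: 5.0
```

apply_moves(
  delta_pos=[
    [0, 0, 0],
    [0, 0, 0],
    [0, 0, 0],
  ],
  twist=[0, 0, 0],
  gripper=1.5,
  squeeze=35,
)

```text
t: 4.38
tool_pos: [0.4444, -0.0986, 0.0402]
orientation: [0.195, -3.136, 0.0]
force: [-0.7, -0.6, 0.3]
opening: 0.0255
gripper_force: 35.0
```

```bash
python3 - <<'E'
from mv import *
plan((.4445,-.099),.1235,.04)
for n in ("scene","side"):
    c=robot.read_camera(n); np.savez(n+"1.npz",**c); cv2.imwrite(f"pics/{n}1.png",c["frame"][:,:,::-1])
    f=c["frame"].astype(int); o=np.load(n+"0.npz")["frame"].astype(int)
    for q,F in(("before",o),("now",f)):
        m=(F[...,0]>130)&(F[...,1]<80)&(F[...,2]<80); m[:200]=0;ys,xs=np.where(m); print(n,q,len(xs),xs.mean().round(2),ys.mean().round(2),np.percentile(xs,[2,98]),np.percentile(ys,[2,98]))
w=robot.read_camera("wrist"); np.savez("w3.npz",**w); cv2.imwrite("pics/w4.png",w["frame"][:,:,::-1])
E
```

```text
t 4.375 pos [ 0.4444 -0.0986  0.0402] tool x [-0.9923 -0.1239  0.    ] y [-1.239e-01  9.923e-01 -1.000e-04] z [-0.e+00 -1.e-04 -1.e+00]
delta cm (tool axes now) [-0.   -0.04  0.02] twist 0.0007 q [-0.331 -0.056  2.072 -0.     1.125 -2.026]
scene before 405 290.46 332.34 [223.08 327.  ] [266.   436.92]
scene now 438 295.63 322.07 [223.74 327.26] [266. 437.]
side before 212 360.36 317.75 [335. 394.] [253.   410.78]
side now 290 362.39 324.51 [335. 394.] [252.   410.22]
```

View pics/w4.png

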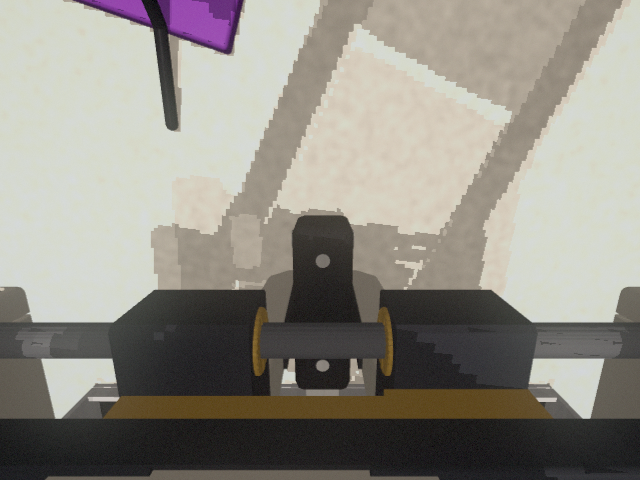

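The handle sits squarely between the pads, with its screws at (322,261) and (322,365). Now I'll set up the spool tracker.

```bash
cat > sp.py <<'E'
from mv import *
def red(c,T,z0=0.):
    f=c["frame"].astype(int); m=(f[...,0]>110)&(f[...,1]<75)&(f[...,2]<75)
    p=proj(c,[(T[0],T[1],z0+.054)])[0]; yy,xx=np.mgrid[:480,:640]; m&=(abs(xx-p[0])<75)&(abs(yy-p[1])<60)
    n,l,s,cen=cv2.connectedComponentsWithStats(m.astype(np.uint8)); i=1+np.argmax(s[1:,4]); return cen[i],s[i,4]
def loc(c,u,T,z): 
    q=ray(c,u,z)[:2]-T[:2]; C,S=np.cos(T[2]),np.sin(T[2]); return np.array([q@[C,S],q@[-S,C]])*1000
def trayT(s):  # tray pose from held handle
    R=Rn.from_rotvec(s["orientation"]).as_matrix(); y=R[:,1]*np.sign(R[1,1]); yaw=np.arctan2(-y[0],y[1])
    p=s["tool_pos"]; return np.array([p[0]+.105*np.cos(yaw),p[1]+.105*np.sin(yaw),yaw]), p[2]-.040
E
python3 - <<'E'
from sp import *
T,z=trayT(robot.read_state()); print("T",T,z)
for n in("scene","side"):
    for k in "01":
        c=dict(np.load(n+k+".npz")); u,a=red(c,T); print(n,k,u.round(2),a,loc(c,u,T,.054).round(1),"cam local",loc(c,u,T,.054), (-c["R"].T@c["t"]).round(2))
w=dict(np.load("w1.npz")); print("w1 hub",loc(w,(352,291),T,.054)," screws", loc(w,(320.5,190),T,.048))
print("tongue w1 row262",[loc(w,(u,262),T,.01).round(1) for u in(314,329)])
w=dict(np.load("w1.npz")); g=w["frame"]; 
m=(g[...,0]>110)&(g[...,1]<75)&(g[...,2]<75); ys,xs=np.where(m); print(np.percentile(xs,[0,50,100]),ys.min(),ys.max())
print("handle end corners of tray",[loc(w,u,T,.03).round(1) for u in((200,270),(445,269))])
E
```

```text
T [ 0.5486508  -0.08561717  0.12420942] 0.00015076771299304265
scene 0 [319.11 276.22] 338 [-8.4 41.5] cam local [-8.38529132 41.48431301] [ 0.99 -0.86  1.31]
scene 1 [319.03 276.63] 358 [-8.1 40.2] cam local [-8.06226783 40.21430284] [ 0.99 -0.86  1.31]
side 0 [341.16 258.81] 256 [14.8 56.6] cam local [14.77014219 56.63168457] [ 0.32 -1.26  0.95]
side 1 [341.16 258.99] 265 [14.5 55.9] cam local [14.53343716 55.87670227] [ 0.32 -1.26  0.95]
w1 hub [-22.69490386  33.8079273 ]  screws [-129.49233141    1.11565681]
tongue w1 row262 [array([-41.1,  -7.5]), array([-41. ,  10.2])]
[  0.  343.5 387. ] 246 322
handle end corners of tray [array([ -39.2, -135.4]), array([-38.2, 140.3])]
```

apply_moves(
  delta_pos=[
    [0, 1.2, 0],
    [0, 1.2, 0],
    [0, 1.2, 0],
    [0, 1.2, 0],
    [0, 1.2, 0],
    [0, 1.2, 0],
    [0, 1.2, 0],
    [0, 1.2, 0],
  ],
  twist=[0, 0, 0, 0, 0, 0, 0, 0],
)

```text
t: 5.52
tool_pos: [0.4325, -0.0025, 0.0402]
orientation: [-0.195, 3.136, -0.0]
force: [1.3, -2.6, -0.3]
opening: 0.0258
gripper_force: 35.0
```

apply_moves(
  delta_pos=[
    [0, 1.1, 0],
    [0, 1.0, 0],
    [0, 0.9, 0],
    [0, 0.8, 0],
    [0, 0.7, 0],
    [0, 0.6, 0],
    [0, 0.5, 0],
    [0, 0.4, 0],
  ],
  twist=[0, 0, 0, 0, 0, 0, 0, 0],
)

```text
t: 6.52
tool_pos: [0.4251, 0.0565, 0.0401]
orientation: [0.195, -3.135, 0.0]
force: [0.3, -2.1, 0.8]
opening: 0.0253
gripper_force: 35.0
```

apply_moves(
  delta_pos=[
    [0, 0.3, 0],
    [0, 0.2, 0],
    [0, 0.1, 0],
    [0, 0, 0],
    [0, 0, 0],
  ],
  twist=[0, 0, 0, 0, 0],
)

```text
t: 7.15
tool_pos: [0.4244, 0.0623, 0.0401]
orientation: [0.195, -3.136, -0.0]
force: [-0.3, -1.2, 0.2]
opening: 0.0259
gripper_force: 35.0
```

```bash
cat > look.py <<'E'
from sp import *
import sys
s=robot.read_state(); T,z=trayT(s); print("t",round(s["t"],2),"T",T.round(4),"z",round(z,4),"F",np.round(s["force"],1),"q",np.round(s["q"],2))
for n,b in(("scene",6.2),("side",21.9)):
    for k in range(2):
        c=robot.read_camera(n); u,a=red(c,T,z); print(n,round(loc(c,u,T,z+.054)[1]-b,1),end=" ")
    np.savez(f"{n}_{sys.argv[1]}.npz",**c); cv2.imwrite(f"pics/{n}_{sys.argv[1]}.png",c["frame"][:,:,::-1])
E
python3 look.py a
```

```text
t 7.15 T [0.5286 0.0753 0.1241] z 0.0001 F [-0.3 -1.2  0.2] q [ 0.03 -0.13  2.14  0.    1.13 -1.67]
scene 6.1 scene 6.1 side 8.3 side 8.0
```

```bash
python3 - <<'E'
from sp import *
o=[]
for n in("scene","side"):
    c=dict(np.load(n+"_a.npz")); p=proj(c,[(.5286,.0753,.03)])[0].astype(int); x0,y0=p[0]-55,p[1]-60; print(n,x0,y0)
    o.append(cv2.resize(c["frame"][y0:y0+120,x0:x0+110,::-1],(400,436),interpolation=cv2.INTER_CUBIC))
cv2.imwrite("pics/c3.png",cv2.convertScaleAbs(np.hstack(o),alpha=1.5,beta=15))
E
```

```text
scene 283 189
side 269 185
```

View pics/c3.png

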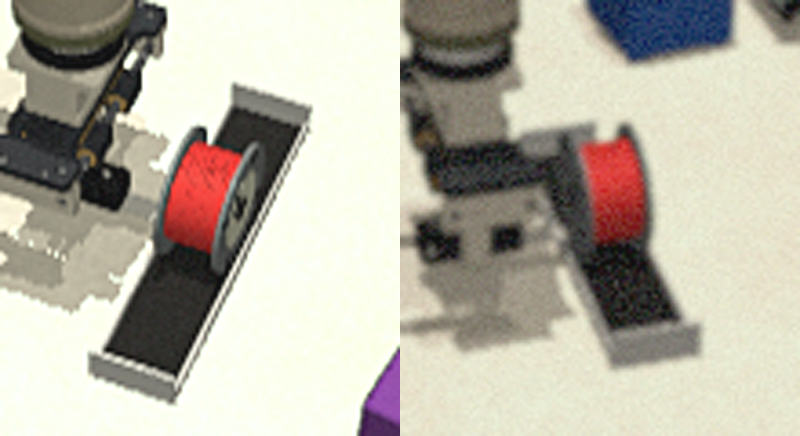

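The scene crop shows the tray's wall-top corners at (233,86), (311,110), (89,355) and (175,387). The labelled flange is centred at about (237,207).

```bash
python3 - <<'E'
from sp import *
S=dict(np.load("scene_a.npz")); D=dict(np.load("side_a.npz"))
s=lambda l: np.array(l)/3.636+[283,189]-.4
d=lambda l: (np.array(l)-[400,0])/3.636+[269,185]-.4
T,r=fit([(S,[(-31,-142,30),(31,-142,30),(-31,142,30),(31,142,30)],s([(89,355),(175,387),(233,86),(311,110)])),
 (D,[(-31,-142,30),(31,-142,30),],d([(611,338),(699,328)]))],(.53,.08,.12)); print(T,r.round(1).tolist())
print(loc(S,s([(237,207.5)])[0],T,.054))
T2,r=fit([(S,[(-31,-142,30),(31,-142,30),(-31,142,30),(31,142,30)],s([(89,355),(175,387),(233,86),(311,110)]))],(.53,.08,.12)); print(T2, loc(S,s([(237,207.5)])[0],T2,.054))
E
python3 look.py b
```

```text
[0.53031303 0.07078237 0.10856349] [[-0.3, -0.0], [-1.8, -0.9], [0.7, -0.3], [-0.4, -0.3], [1.5, 0.6], [0.5, -0.3]]
[22.20138073  7.9613684 ]
[0.53185873 0.07019185 0.11957365] [20.82346867  8.48714141]
t 7.35 T [0.5286 0.0753 0.1242] z 0.0001 F [ 0.2 -0.3 -0. ] q [ 0.03 -0.13  2.14  0.    1.13 -1.67]
scene 5.8 scene 5.8 side 7.8 side 7.6
```

apply_moves(
  delta_pos=[
    [0, 0.6, 0],
    [0, 0.6, 0],
    [0, 0.6, 0],
    [0, 0.6, 0],
    [0, 0.6, 0],
    [0, 0.53, 0],
    [0, 0.46, 0],
    [0, 0.39, 0],
  ],
  twist=[0, 0, 0, 0, 0, 0, 0, 0],
)

```text
t: 8.55
tool_pos: [0.4189, 0.1059, 0.0401]
orientation: [0.195, -3.135, 0.0]
force: [0.6, -2.5, 1.0]
opening: 0.026
gripper_force: 35.0
```

apply_moves(
  delta_pos=[
    [0, 0.32, 0],
    [0, 0.25, 0],
    [0, 0.18, 0],
    [0, 0.11, 0],
    [0, 0.05, 0],
    [0, 0, 0],
    [0, 0, 0],
  ],
  twist=[0, 0, 0, 0, 0, 0, 0],
)

```text
t: 9.43
tool_pos: [0.4178, 0.1147, 0.0402]
orientation: [-0.195, 3.136, 0.0]
force: [0.5, -1.5, 0.3]
opening: 0.0258
gripper_force: 35.0
```

```bash
python3 look.py c
```

```text
t 9.43 T [0.522  0.1277 0.1241] z 0.0002 F [ 0.5 -1.5  0.3] q [ 0.15 -0.12  2.13  0.    1.13 -1.55]
scene -1.9 scene -1.4 side 0.3 side 1.0
```

apply_moves(
  delta_pos=[
    [0, 0, 0],
    [0, 0, 0],
    [0, 0, -0.1],
    [0, 0, -0.2],
    [0, 0, -0.2],
    [0, 0, -0.2],
    [0, 0, -0.2],
    [0, 0, -0.1],
  ],
  twist=[0, 0, 0, 0, 0, 0, 0, 0],
  squeeze=60,
)

```text
t: 10.62
tool_pos: [0.4179, 0.1147, 0.0503]
orientation: [-0.195, 3.135, 0.0]
force: [0.3, -0.4, -3.4]
opening: 0.0257
gripper_force: 60.0
```

```bash
python3 look.py d; python3 -c "
from plant import robot
s=robot.read_state();print(s['force'],s['wrist_torque'],s['gripper_force'],s['orientation'],s['opening'])"
```

```text
t 10.62 T [0.5221 0.1277 0.1243] z 0.0103 F [ 0.3 -0.4 -3.4] q [ 0.15 -0.14  2.13 -0.    1.15 -1.55]
scene -2.3 scene -2.1 side 0.5 side 0.1 [ 0.64623358  0.87953022 -3.75626731] [ 0.01179959  0.34084125 -0.03702293] 59.997727274894714 [ 1.95018252e-01 -3.13553374e+00  5.71366535e-05] 0.025529714711185605
```

apply_moves(
  delta_pos=[
    [0, 0, -0.2],
    [0, 0, -0.5],
    [0, 0, -0.8],
    [0, 0, -1],
    [0, 0, -1],
    [0, 0, -1],
    [0, 0, -1],
    [0, 0, -1],
  ],
  twist=[0.004, 0.008, 0.012, 0.016, 0.02, 0.02, 0.02, 0.02],
)

```text
t: 11.82
tool_pos: [0.4179, 0.1147, 0.1159]
orientation: [-0.004, 3.141, 0.0]
force: [0.2, 0.2, -4.2]
opening: 0.0253
gripper_force: 60.0
```

apply_moves(
  delta_pos=[
    [0, 0, -1],
    [0, 0, -1],
    [0, 0, -1],
    [0, 0, -0.8],
    [0, 0, -0.5],
    [0, 0, -0.2],
    [0, 0, 0],
    [0, 0, 0],
  ],
  twist=[0.02, 0.016, 0.012, 0.01, 0.007, 0.004, 0.002, 0],
)

```text
t: 12.82
tool_pos: [0.4176, 0.1147, 0.1597]
orientation: [-0.105, -3.139, 0.0]
force: [0.1, 0.0, -3.0]
opening: 0.0257
gripper_force: 60.0
```

```bash
python3 look.py e; python3 -c "
from mv import *
plan((.5231,.1186),-.0665,.171)"
```

```text
t 12.82 T [ 0.5223  0.1076 -0.0668] z 0.1197 F [ 0.1  0.  -3. ] q [ 0.15 -0.28  2.03  0.    1.39 -1.35]
scene -1.5 scene -1.5 side 6.6 side 5.7 t 13.025 pos [0.4177 0.1147 0.1599] tool x [-9.978e-01  6.670e-02  4.000e-04] y [ 6.670e-02  9.978e-01 -1.000e-04] z [-5.e-04 -1.e-04 -1.e+00]
delta cm (tool axes now) [-10.49   1.1   -1.11] twist -0.0002 q [ 0.149 -0.283  2.035 -0.     1.39  -1.355]
```

apply_moves(
  delta_pos=[
    [-0.3, 0.04, -0.1],
    [-0.6, 0.07, -0.1],
    [-0.9, 0.1, -0.1],
    [-1.2, 0.12, -0.1],
    [-1.2, 0.13, -0.1],
    [-1.2, 0.13, -0.1],
    [-1.2, 0.13, -0.1],
    [-1.2, 0.12, -0.1],
  ],
  twist=[0, 0, 0, 0, 0, 0, 0, 0],
)

```text
t: 14.02
tool_pos: [0.4971, 0.1179, 0.1681]
orientation: [-0.105, -3.14, 0.0]
force: [-0.6, -0.3, -4.0]
opening: 0.0254
gripper_force: 60.0
```

apply_moves(
  delta_pos=[
    [-1.2, 0.1, -0.1],
    [-0.8, 0.08, -0.1],
    [-0.5, 0.05, -0.1],
    [-0.2, 0.03, 0],
    [0, 0, 0],
    [0, 0, 0],
  ],
  twist=[0, 0, 0, 0, 0, 0],
)

```text
t: 14.78
tool_pos: [0.5231, 0.1187, 0.1711]
orientation: [-0.105, -3.14, 0.0]
force: [-0.5, 0.3, -4.6]
opening: 0.0257
gripper_force: 60.0
```

```bash
python3 look.py f; python3 - <<'E'
from sp import *
plan((.5231,.1186),-.0665,.171)
o=[]
for n in("scene","side"):
    c=dict(np.load(n+"_f.npz")); p=proj(c,[(.66,.11,.13)])[0].astype(int); x0,y0=p[0]-75,p[1]-85; print(n,x0,y0)
    o.append(cv2.resize(c["frame"][y0:y0+170,x0:x0+150,::-1],None,fx=2.66667,fy=2.66667,interpolation=cv2.INTER_CUBIC)); print(o[-1].shape)
cv2.imwrite("pics/c4.png",cv2.convertScaleAbs(np.hstack(o),alpha=1.5,beta=15))
E
```

```text
t 14.78 T [ 0.6278  0.1117 -0.0667] z 0.1311 F [-0.5  0.3 -4.6] q [ 0.13  0.    1.75 -0.    1.38 -1.38]
scene -1.5 scene -1.5 side 7.3 side 7.4 t 14.975 pos [0.5232 0.1187 0.1712] tool x [-0.9978  0.0667  0.    ] y [ 0.0667  0.9978 -0.    ] z [-0. -0. -1.]
delta cm (tool axes now) [ 0.01 -0.01  0.02] twist -0.0003 q [ 0.127  0.005  1.753 -0.     1.384 -1.377]
scene 316 150
(453, 400, 3)
side 295 119
(453, 400, 3)
```

View pics/c4.png

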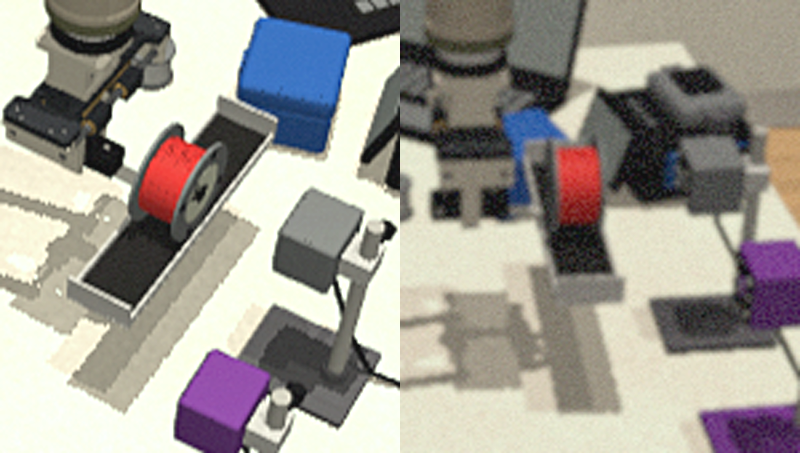

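The held tray, with the spool in it, stands in front of the grey reader. In the scene half the tray corners are at (219,95), (277,118), (68,282) and (129,308), the flange centre at about (200,191) and the reader head's top at (311,188), (362,208) and (277,229). I'll work out the relative pose.

```bash
python3 - <<'E'
from sp import *
S=dict(np.load("scene_f.npz")); D=dict(np.load("side_f.npz")); k=8/3
s=lambda l: np.array(l)/k+[316,150]-.3
d=lambda l: (np.array(l)-[400,0])/k+[295,119]-.3
t=[(-31,-142,161),(31,-142,161),(-31,142,161),(31,142,161)]
O=[(S,t,s([(68,282),(129,308),(219,95),(277,118)])),(D,t[:2],d([(557,279),(623,274)]))]
T,r=fit(O,(.63,.11,0)); print("tray",T.round(4),r.round(1).tolist()); T1,r=fit(O[:1],(.63,.11,0)); print("scene only",T1.round(4),r.round(1).tolist())
# tray level? free heights of the two ends
for q in(T,T1): print("spool local",loc(S,s([(200,191.5)])[0],q,.185))
o=[(S,[(0,33,214),(56,33,214),(0,-33,214),(-14,50,10),(106,50,10),(106,-50,10)],s([(311,188),(362,208),(277,229),(276,306),(380,355),(335,427)])),
(D,[(0,-33,156),(56,-33,214),(-14,50,10),(-14,-50,10),(106,-50,10)],d([(690,212),(742,147),(652,300),(666,352),(775,346)]))]
Q,r=fit(o,(.74,.1,0)); print("reader",Q.round(4),r.round(1).tolist()); Q1,r=fit(o[:1],(.74,.1,0)); print("scene only",Q1.round(4))
for q in(Q,Q1):
  X=tr(q,[(-.115,0,.185)])[0]; print("spot",X.round(4)," tray err in reader frame (cams):",loc(S,(0,0),T,1)*0, ((T1 if q is Q1 else T)[:2]-X[:2])@np.array([[np.cos(q[2]),-np.sin(q[2])],[np.sin(q[2]),np.cos(q[2])]])*1000)
E
```

```text
tray [ 0.6281  0.1105 -0.0692] [[0.3, -1.6], [-0.6, -0.0], [0.4, -0.5], [-0.6, 0.2], [0.7, 0.1], [0.3, 1.0]]
scene only [ 0.6289  0.1093 -0.0641] [[0.6, -1.0], [-0.2, 0.6], [0.2, -0.2], [-0.7, 0.5]]
spool local [25.04112824 -3.84181138]
spool local [24.07636477 -2.77852914]
reader [ 0.741   0.105  -0.0809] [[-0.7, -1.4], [1.1, 1.0], [-0.9, 0.3], [-0.5, -1.4], [0.8, 0.7], [0.3, -0.1], [-1.4, 2.8], [1.7, 7.5], [-0.7, -1.0], [-0.2, -1.3], [1.2, -0.6]]
scene only [ 0.7411  0.1049 -0.0783]
spot [0.6264 0.1143 0.185 ]  tray err in reader frame (cams): [-0. -0.] [ 2.0245595  -3.63363212]
spot [0.6264 0.1139 0.185 ]  tray err in reader frame (cams): [-0. -0.] [ 2.88785563 -4.41948367]
```

```bash
cat > foot.py <<'E'
from sp import *
S=dict(np.load("scene0.npz")); D=dict(np.load("side0.npz"))
Q=np.array([.7418,.1045,-.072]); Ls=[]
def edge(c,a,b,axis):  # subpixel strongest dark/light step across the predicted edge a-b (local mm)
    g=cv2.GaussianBlur(cv2.cvtColor(c["frame"],cv2.COLOR_RGB2GRAY).astype(np.float32),(0,0),.7); pts=[]
    for f in np.linspace(.06,.94,40):
        P=np.array(a)+(np.array(b)-a)*f; off=np.arange(-9,9.1,.25); L=np.tile(P,(len(off),1)); L[:,axis]+=off
        u=proj(c,tr(Q,np.c_[L,np.full(len(off),10.)]/1000)).astype(np.float32)
        v=cv2.remap(g,u[:,:1],u[:,1:],cv2.INTER_LINEAR).ravel(); k=np.gradient(v); i=np.argmax(abs(k))
        if abs(k[i])>2 and 2<i<len(off)-3: pts.append(L[i])
    pts=np.array(pts); o=pts[:,axis]; m=abs(o-np.median(o))<3; t=pts[m,1-axis]; p=np.polyfit(t,o[m],1)
    print(axis,a,"n",m.sum(),"offset at centre",round(np.polyval(p,46. if axis==1 else 0.)-a[axis],2),"slope",round(p[0],4),"sd",np.std(o[m]-np.polyval(p,t)).round(2))
print("scene ymax");edge(S,(-14.,50),(106,50),1)
print("scene xmax");edge(S,(106.,-50),(106,50),0)
print("side ymin");edge(D,(-14.,-50),(106,-50),1)
print("side xmin");edge(D,(-14.,-50),(-14,50),0)
print("side ymax");edge(D,(-14.,50),(40,50),1)
print("scene xmin");edge(S,(-14.,0),(-14,50),0)
E
python3 foot.py
```

```text
scene ymax
1 (-14.0, 50) n 30 offset at centre 0.57 slope 0.025 sd 0.85
scene xmax
0 (106.0, -50) n 38 offset at centre 0.81 slope -0.0259 sd 0.58
side ymin
1 (-14.0, -50) n 23 offset at centre -6.75 slope 0.0302 sd 1.06
side xmin
0 (-14.0, -50) n 40 offset at centre -3.26 slope -0.0052 sd 1.03
side ymaxTraceback (most recent call last):
  File "foot.py", line 17, in <module>
    print("side ymax");edge(D,(-14.,50),(40,50),1)
                       ~~~~^^^^^^^^^^^^^^^^^^^^^^^
  File "foot.py", line 11, in edge
    pts=np.array(pts); o=pts[:,axis]; m=abs(o-np.median(o))<3; t=pts[m,1-axis]; p=np.polyfit(t,o[m],1)
                         ~~~^^^^^^^^
IndexError: too many indices for array: array is 1-dimensional, but 2 were indexed
```

```bash
sed -i 's/-.072\])/-.048])/; s/def edge(c,a,b,axis)/def edge(c,a,b,axis,h=10.)/; s/np.full(len(off),10.)/np.full(len(off),h)/; /side ymax/d; /scene xmin/d' foot.py; sed -i '/side/s/,\([01]\))$/,\1,0.)/' foot.py; sed -i 's/np.polyval(p,46. if axis==1 else 0.)-a/np.polyval(p,46. if axis==1 else 0.)-a/' foot.py; python3 foot.py
```

```text
scene ymax
1 (-14.0, 50) n 32 offset at centre -0.34 slope 0.0134 sd 0.78
scene xmax
0 (106.0, -50) n 39 offset at centre 0.73 slope -0.0054 sd 0.57
side ymin
1 (-14.0, -50) n 33 offset at centre 5.48 slope 0.0108 sd 1.44
side xmin
0 (-14.0, -50) n 40 offset at centre 0.21 slope 0.0056 sd 0.78
```

apply_moves(
  delta_pos=[
    [0, -0.02, 0],
    [0, -0.03, 0],
    [0, -0.03, 0],
    [0, -0.04, 0],
    [0, -0.03, 0],
    [0, -0.03, 0],
    [0, -0.02, 0],
    [0, 0, 0],
  ],
  twist=[-0.002, -0.003, -0.003, -0.004, -0.004, -0.003, -0.002, 0],
)

```text
t: 15.98
tool_pos: [0.5232, 0.1167, 0.1711]
orientation: [-0.072, -3.141, -0.0]
force: [-0.3, 0.5, -3.6]
opening: 0.0256
gripper_force: 60.0
```

```bash
python3 look.py g; python3 - <<'E'
from sp import *
w=robot.read_camera("wrist"); o=dict(np.load("w3.npz"))
for n,c in(("grasp",o),("now",w)):
    g=c["frame"].max(2).astype(int)
    for a,b in((245,275),(350,380)):
        p=g[a:b,308:338]; ys,xs=np.where(p>120); print(n,len(xs),(xs.mean()+308).round(2) if len(xs) else 0,(ys.mean()+a).round(2) if len(xs) else 0)
S=dict(np.load("scene_g.npz")); T,z=trayT(robot.read_state())
c=S; o=[]
for n in("scene","side"):
    c=dict(np.load(n+"_g.npz")); p=proj(c,[(.63,.11,.16)])[0].astype(int); x0,y0=p[0]-50,p[1]-65; print(n,x0,y0)
    o.append(cv2.resize(c["frame"][y0:y0+130,x0:x0+100,::-1],None,fx=4,fy=4,interpolation=cv2.INTER_CUBIC))
cv2.imwrite("pics/c5.png",cv2.convertScaleAbs(np.hstack(o),alpha=1.5,beta=15))
E
```

```text
t 15.97 T [ 0.6281  0.1118 -0.0458] z 0.1311 F [-0.3  0.5 -3.6] q [ 0.12  0.    1.75  0.    1.38 -1.4 ]
scene -1.7 scene -1.6 side 7.9 side 7.0 grasp 65 321.25 259.74
grasp 108 322.27 365.19
now 11 320.18 259.82
now 107 322.39 365.21
scene 332 158
side 309 130
```

View pics/c5.png

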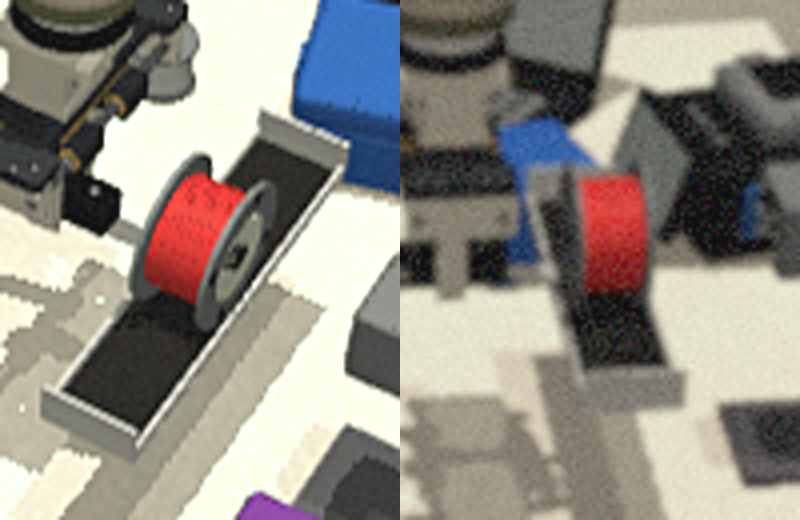

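The spool stands near the middle of the tray. The corners are at (262,109), (349,147), (42,388) and (137,435), with the flange centre at about (235.5,255). A last check, then I'll hold.

```bash
python3 - <<'E'
from sp import *
S=dict(np.load("scene_g.npz")); D=dict(np.load("side_g.npz"))
s=lambda l: np.array(l)/4+[332,158]-.4
d=lambda l: (np.array(l)-[400,0])/4+[309,130]-.4
t=[(-31,-142,161),(31,-142,161),(-31,142,161),(31,142,161)]
T,r=fit([(S,t,s([(42,388),(137,435),(262,109),(349,147)])),(D,t[:2],d([(582,372),(684,369)]))],(.63,.11,0)); print(T,r.round(1).tolist())
u=s([(235.5,255)])[0]; print("local",loc(S,u,T,.185),"world",ray(S,u,.185))
Q=np.array([.7424,.1043,-.045]); print("in reader frame",loc(S,u,Q,.185))
E
```

```text
[ 0.62879545  0.11045327 -0.05459478] [[0.3, -0.1], [-1.2, -0.8], [0.6, -0.1], [-0.3, -0.5], [1.3, 0.9], [0.1, 0.5]]
local [23.54299788 -4.02648772] world [0.65208366 0.1051481  0.185     ]
in reader frame [-90.26306346  -3.21562438]
```

apply_moves(
  delta_pos=[
    [0, 0, 0],
    [0, 0, 0],
    [0, 0, 0],
    [0, 0, 0],
    [0, 0, 0],
    [0, 0, 0],
    [0, 0, 0],
    [0, 0, 0],
  ],
  twist=[0, 0, 0, 0, 0, 0, 0, 0],
)

```text
t: 17.23
tool_pos: [0.5232, 0.1167, 0.1711]
orientation: [-0.072, -3.141, 0.0]
force: [-0.6, -0.4, -3.3]
opening: 0.0259
gripper_force: 60.0
```

apply_moves(
  delta_pos=[
    [0, 0.02, 0],
    [0, 0.03, 0],
    [0, 0.04, 0],
    [0, 0.04, 0],
    [0, 0.04, 0],
    [0, 0.03, 0],
    [0, 0.02, 0],
    [0, 0, 0],
  ],
  twist=[0, 0, 0, 0, 0, 0, 0, 0],
)

```text
t: 18.23
tool_pos: [0.5233, 0.1189, 0.1711]
orientation: [-0.072, -3.141, -0.0]
force: [0.6, -0.3, -3.9]
opening: 0.0254
gripper_force: 60.0
```

apply_moves(
  delta_pos=[
    [0, 0, 0],
    [0, 0, 0],
    [0, 0, 0],
    [0, 0, 0],
    [0, 0, 0],
    [0, 0, 0],
    [0, 0, 0],
    [0, 0, 0],
  ],
  twist=[0, 0, 0, 0, 0, 0, 0, 0],
)

```text
t: 19.23
tool_pos: [0.5233, 0.1189, 0.1712]
orientation: [0.072, 3.141, 0.0]
force: [0.0, -0.1, -3.6]
opening: 0.0257
gripper_force: 60.0
```

apply_moves(
  delta_pos=[
    [0, 0, 0],
    [0, 0, 0],
    [0, 0, 0],
    [0, 0, 0],
    [0, 0, 0],
    [0, 0, 0],
    [0, 0, 0],
    [0, 0, 0],
  ],
  twist=[0, 0, 0, 0, 0, 0, 0, 0],
)

```text
t: 20.23
tool_pos: [0.5233, 0.1189, 0.1711]
orientation: [-0.072, -3.141, 0.0]
force: [0.5, -0.6, -3.5]
opening: 0.0258
gripper_force: 60.0
```

apply_moves(
  delta_pos=[
    [0, 0, 0],
    [0, 0, 0],
    [0, 0, 0],
    [0, 0, 0],
    [0, 0, 0],
    [0, 0, 0],
    [0, 0, 0],
    [0, 0, 0],
  ],
  twist=[0, 0, 0, 0, 0, 0, 0, 0],
)

```text
t: 21.22
tool_pos: [0.5233, 0.1189, 0.1711]
orientation: [0.072, 3.141, -0.0]
force: [-0.2, -0.0, -3.0]
opening: 0.026
gripper_force: 60.0
```

apply_moves(
  delta_pos=[
    [0, 0, 0],
    [0, 0, 0],
    [0, 0, 0],
    [0, 0, 0],
    [0, 0, 0],
    [0, 0, 0],
    [0, 0, 0],
    [0, 0, 0],
  ],
  twist=[0, 0, 0, 0, 0, 0, 0, 0],
)

```text
t: 22.22
tool_pos: [0.5233, 0.1189, 0.1711]
orientation: [-0.072, -3.141, -0.0]
force: [0.5, 0.1, -3.4]
opening: 0.0257
gripper_force: 60.0
```

apply_moves(
  delta_pos=[
    [0, 0, 0],
    [0, 0, 0],
    [0, 0, 0],
    [0, 0, 0],
    [0, 0, 0],
    [0, 0, 0],
    [0, 0, 0],
    [0, 0, 0],
  ],
  twist=[0, 0, 0, 0, 0, 0, 0, 0],
)

```text
t: 23.22
tool_pos: [0.5233, 0.1189, 0.1712]
orientation: [0.072, 3.141, -0.0]
force: [-0.3, 0.5, -4.4]
opening: 0.0258
gripper_force: 60.0
```

apply_moves(
  delta_pos=[
    [0, 0, 0],
    [0, 0, 0],
    [0, 0, 0],
    [0, 0, 0],
    [0, 0, 0],
    [0, 0, 0],
    [0, 0, 0],
    [0, 0, 0],
  ],
  twist=[0, 0, 0, 0, 0, 0, 0, 0],
)

```text
t: 24.22
tool_pos: [0.5233, 0.1189, 0.1711]
orientation: [-0.072, -3.141, -0.0]
force: [0.3, 0.5, -2.8]
opening: 0.0258
gripper_force: 60.0
```

```bash
python3 look.py h
```

```text
t 24.23 T [ 0.6282  0.114  -0.0458] z 0.1311 F [ 0.3  0.5 -2.8] q [ 0.13  0.01  1.75  0.    1.38 -1.4 ]
scene -1.4 scene -1.5 side 7.5 side 7.7
```

The spool is still, and the tray has held its pose for six seconds. Handing in.

```bash
python3 -c "
from plant import robot
print(robot.close_job())"
```

```text
the job is handed in; nothing more can be done
None
```

I handed the job in at about 24 s of the 58 s limit: the tray is held up in front of the reader and had stayed still for six seconds, with the spool at rest about 2–4 mm from the tray's middle and its labelled flange measured about 90 mm from the window plane (no verdict was returned).

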